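Push the plug out of a lock cylinder with the plug follower

TASK

Take the thin bright steel follower rod out of the wooden block, put it down into the bore of the brass lock cylinder clamped somewhere along the rods of the blue pinning stand (feel for the mouth if you cannot see it), and push it in until the plug ahead of it has come all the way out onto the stand's pad and the follower fills the bore, only its end left showing. Push gently: ease off as soon as the plug bottoms, do not ram it. Leave the follower in the bore, and leave the thick black follower and the other things on the bench where they are.

Things in the scene. Friction and masses are not known exactly. Their poses are not given: they have to be found in the camera images.
- stand: pinning stand, fixed to the bench: dark steel base plate 105x100x14 mm under a blue head (head) tilted 0.35 rad (20 deg) toward the stand's -x side, its front. Origin: centre of the base's underside, z up. About 112 mm high.
- head: fixed tilted head: two blue cheeks 67 mm over all, joined by two steel cross rods on which the lock's clamp sits. Its y axis runs along the rods, level. z: direction of the bore, up out of the mouth, 0.35 rad off vertical toward the front. The lock's mouth lies in the plane z = 0, at x = 0 and at a y between -8 and +8 mm that differs each time and is not reported: look or feel for it.
- lock_range_mid (a point): the head's origin: where the mouth's centre would be with the lock clamped in the middle of the rods. The lock: brass tube 28 mm across and 50 long, its top 6 mm a square aluminium plate 36x36 mm, face at z = 0, nothing above it. Round bore 13 mm wide (12.8 in the plate, 1.8 mm chamfer at the mouth), open below. The clamp is tight: the lock does not shift in use.
- plug (a joint): how far the copper-coloured plug (12.4 mm across, 38 long) has moved down the bore, m. At 0 its top is 12 mm below the mouth; starts at 0 to 0.008. Friction of about 7 N (and 15 N per m/s) holds it where it is left. It stops hard on the pad at 0.039: top 51 mm below the mouth, just below the tube.
- follower_block: wooden block 50x110x28 mm, fixed to the bench, with two upright round holes 12.4 mm wide and 22 mm deep, at 30 mm either side of the centre along its y axis. Origin: centre of the underside.
- thin_follower: bright steel rod, 11 mm across, 54 mm long, about 40 g, 2 mm chamfer at the foot. Stands loosely upright in either hole of the block, 32 mm proud. Origin: centre of the foot; z along the rod to its top. Once the plug is on the pad the rod stands only 3 mm proud of the mouth, too short to hold: the last stretch must be pressed on its end.
- thin_follower_mid (a point): middle of the thin follower, on its axis, 27 mm from either end.
- thick_follower: black plastic follower in the block's other hole: same height, 15.6 mm thick above the block with an 11 mm shank in the hole; does not fit the lock. Not to be moved.
- lock_cylinder: bystander: nickel euro lock cylinder, 17x64x37 mm, loose. Origin: centre of underside.
- padlock: bystander: brass padlock standing upright, 18x45x70 mm, loose. Origin: centre of underside.
- pin_tin: bystander: round tin with a teal lid, 70 mm across, 24 mm high, loose. Origin: centre of underside.
Not all that is in view belongs to the job. Several things have the shape of the stand; the one meant has the colours described above.

How it is judged (in metres and radians):
On the way:
1. the thin follower has entered the bore (its foot at least 5 mm below the plate's face, inside the lock) (z of thin_follower_mid in the frame of head below 0.022 m and x of thin_follower_mid in the frame of head between -0.006 and 0.006 m and y of thin_follower_mid in the frame of head between -0.0115 and 0.0115 m and angle between the z axis of thin_follower and the z axis of head, either way round below 0.3 rad), for 0.1 s.
At the end, for the whole second after the job is handed in: Plug on the pad (joint over 37.2 of 39 mm); thin follower at rest in the lock's bore, along its axis within 0.12 rad, its middle 20.5 to 30 mm below the mouth (top at most 6.5 mm proud); thick follower within 20 mm, lock cylinder, padlock and tin within 30 mm of their starts (value of joint plug above 0.0372 m and z of thin_follower_mid in the frame of head between -0.03 and -0.0205 m and x of thin_follower_mid in the frame of head between -0.003 and 0.003 m and y of thin_follower_mid in the frame of head between -0.0115 and 0.0115 m and angle between the z axis of thin_follower and the z axis of head, either way round below 0.12 rad and linear speed of thin_follower below 0.02 m/s and distance of thick_follower from where it was at the start of the episode below 0.02 m and distance of each of lock_cylinder, padlock, pin_tin from where it was at the start of the episode below 0.03 m); the robot touches nothing.
It fails at once if the follower is rammed: it bears on the stand, lock or plug with more than 45 N (contact force between thin_follower and stand above 45 N).
It fails at once if the thick follower is moved by more than 20 mm (distance of thick_follower from where it was at the start of the episode above 0.02 m).
It fails at once if a bystander (lock cylinder, padlock or tin) is moved by more than 30 mm (distance of any of lock_cylinder, padlock, pin_tin from where it was at the start of the episode above 0.03 m).
It also fails if it takes over 69 s, if anything falls off the work surface, if the arm or the gripper's body presses on something with over 40 N, if the wrist force passes 120 N, or if a joint passes its speed limit or range.

ROBOT

A 6-joint arm with a two-finger parallel gripper is mounted at the origin on a cart in front of the work surface, level with it; the furniture and walls round the work are solid. World frame = base frame: x ahead of the robot, y to its left, z up, the work surface at z = 0. Lengths are in mm, angles in rad, forces in N, time in s.
With the tool pointing down it reaches from about 350 to 875 mm from the base axis. Payload 4.2 kg.
Tool frame: the origin (TCP) lies midway between the tips of the shut fingers; the grasp point (between the pads) lies 19 mm behind it; z points along the fingers, y is the line along which they close (so a half turn about z gives the same grasp; the last joint's range is limited). The gripper opens to 85 mm and grips with 20 to 120 N. Pads are 22 mm wide; open, the fingers measure 114 mm over their backs; the gripper's body (76 mm by 85 mm) begins 54 mm behind the grasp point. The pads swing forward as they close: fully open they stand 13 mm farther back than shut.
Start: joints at [-0.897, 0.385, 0.008, 0, -1.194, -0.259], TCP at [251.892, -571.97, 231.312] pointing down, gripper open.
Joint ranges: [-3.14, 3.14], [-1.21, 2.06], [-1.07, 1.41], [-3.16, 2.05], [-2.99, -0.16], [-3.1, 3.1]. Speed limits (rad/s): [2.79, 2.79, 3.14, 3.14, 3.14, 3.14].

INTERFACE

Orientations are given as a unit quaternion [x, y, z, w].
In Python, from bench import arm gives the robot as it stands.
- The arm moves only by the tool send_rows, never from a script. Its argument "targets" is a list of rows, each an object of numbers: "gripper": the gripper command: -1 is fully open, 1 is shut, values between are in proportion; "x", "y", "z": the shift along the tool's x, y, z in cm; "ax", "ay", "az": the turn, a rotation vector about the tool's x, y, z in degrees. A call has 1 to 5 rows; each row shifts and turns the commanded pose from where the row before left it, along the tool's axes as they then stand; what a row does not reach is not made up. A row lasts 1/12 s, in which the tool goes at most 41.7 mm and 7.16 degrees, less where a joint would pass 70% of its speed; a pose out of reach is approached as far as the arm can. A call is refused whole if a number of a shift passes 4.17 or a number of a turn 7.16, either way. A call with a gripper value outside its range is refused whole. The fingers move at their own pace and stop on an object; the grip force is fixed at half the most. Time passes only in rows, so rows that do not move let the fingers close. It gives the time, the measured TCP pose, the force, the opening and the grip force at its end, in the units of the state.
- arm.read_state(): the state, without advancing time (a new reading comes with each control period).
- arm.get_image(name): name is "scene" or "top" or "wrist"; returns (picture, depth): 480x640x3 uint8, red, green, blue; 480x640 float32, mm along the optical axis (not along the pixel's ray), 0 where there is no reading.
- arm.camera_model(name): a dict with "fx", "fy", "cx", "cy" (pixels), "distortion" ([k1, k2, p1, p2, k3] as OpenCV has them; the pictures are not rectified), "cam_to_world" (4x4, takes a point from camera to world coordinates). Camera axes: x right, y down, z forward; pixel columns grow to the right and rows downward; lengths in mm; the calibration is good to about 2 mm. A picture is of the moment at which its call begins: read the wrist's pose just before it. camera_model takes no time and is no camera call; for the wrist camera it gives the pose at the moment of the call.
- arm.job_done(): hands the job in; it is judged then, once.
Trained networks look in the newest picture that a camera, given by its name, has taken for a name from the list of things; names that differ only in an ending like _2 or _b are one class to them, and where a whole thing is asked for, a point or a joint stands for the part that bears it (a point fixed in the world has none). Each returns a list of dicts, best first, with "score" (0 to 1); they miss things now and then, are a little off and sometimes report something else, mostly with a low value. They report only what shows in the picture. A call takes as long as a camera call. They do not tell look-alikes from the thing itself.
- arm.boxes_of(camera, thing): "rect" ([left, top, width, height] in pixels, round what is visible of it).
The state is a dict: "clock": time; "joints": joint angles; "joint_vel": joint speeds; "joint_efforts": joint torques, N m; "position": TCP position; "ee_rot": TCP orientation; "contact_force": force on the tool from outside, world axes, zero at the start; "wrist_torque": the same for the moment, N m; "gripper_width": finger opening in mm; "grasp_force": force on a finger pad.
Only numpy, scipy, OpenCV 4.12 (cv2) and the standard library are available. Lean on these libraries where they do the work, as an engineer would, in place of code of your own. Each camera call takes 0.05 s, during which the arm holds its last target. There are 200 camera calls.

## Working session

There is one attempt and no reset: what is moved stays moved. The work goes in short steps, Python scripts to look and compute and a tool call to move; the robot and the scene stay as the last step left them, time stands still between calls to the robot, and variables do not carry over. Pictures are saved under pics/ and viewed, at most 10 in all, crops included, and the job is handed in when it is done.

Besides the shell and the picture viewer there is one more tool, called after "Call:" in YAML: its name, and indented under it one key for each argument. send_rows: Moves the arm, as the interface text tells. Its arguments: {"type":"object","properties":{"targets":{"type":"array"}},"required":["targets"]}

```bash
ls; mkdir -p pics; cat > h.py <<'E'
import numpy as np,cv2
from bench import arm
from scipy.spatial.transform import Rotation as R
def img(n):
    c=arm.camera_model(n);p,d=arm.get_image(n);return p,d,c
def pts(c,d,uv):
    uv=np.asarray(uv,float).reshape(-1,2)
    K=np.array([[c['fx'],0,c['cx']],[0,c['fy'],c['cy']],[0,0,1]])
    n=cv2.undistortPoints(uv[:,None],K,np.array(c['distortion']))[:,0]
    z=np.array([d[int(v),int(u)] for u,v in uv])
    P=np.c_[n*z[:,None],z,np.ones(len(z))]
    return (P@np.array(c['cam_to_world']).T)[:,:3]
def proj(c,P):
    K=np.array([[c['fx'],0,c['cx']],[0,c['fy'],c['cy']],[0,0,1]])
    M=np.linalg.inv(np.array(c['cam_to_world']))
    return cv2.projectPoints(np.asarray(P,float).reshape(-1,3),cv2.Rodrigues(M[:3,:3])[0],M[:3,3],K,np.array(c['distortion']))[0][:,0]
def save(n,p): cv2.imwrite('pics/'+n,cv2.cvtColor(p,cv2.COLOR_RGB2BGR))
E
python3 - <<'E'
from h import *
np.set_printoptions(precision=2,suppress=True)
for n in('scene','top'):
    p,d,c=img(n);save(n+'0.png',p);np.savez(n,p=p,d=d)
    print(n,np.array(c['cam_to_world']).round(2).tolist(),c['fx'])
    for t in('stand','thin_follower','thick_follower','follower_block','head'):
        print(t,[(b['score'],b['rect']) for b in arm.boxes_of(n,t)][:4])
print(arm.read_state())
E
```

```text
pics
scene [[0.51, -0.51, 0.7, -358.28], [-0.86, -0.29, 0.42, -327.95], [-0.01, -0.81, -0.58, 842.63], [0.0, 0.0, 0.0, 1.0]] 592.1096063490625
stand [(0.97, [186.9, 183.6, 44.1, 55.7]), (0.6, [231.8, 219.0, 42.8, 59.7])]
thin_follower []
thick_follower [(0.45, [317.2, 295.2, 2.0, 8.9]), (0.22, [339.9, 293.8, 7.3, 14.1])]
follower_block [(0.92, [307.3, 293.6, 53.8, 30.3]), (0.25, [235.8, 222.9, 35.8, 34.7])]
head [(0.82, [238.7, 219.6, 33.8, 37.9])]
top [[-0.0, -0.99, 0.11, 383.45], [-1.0, 0.01, 0.03, 175.34], [-0.03, -0.11, -0.99, 1308.02], [0.0, 0.0, 0.0, 1.0]] 498.9377038524013
stand [(0.68, [167.8, 196.2, 51.6, 48.0]), (0.58, [243.0, 219.0, 50.3, 54.3])]
thin_follower []
thick_follower []
follower_block [(0.63, [333.0, 254.7, 47.2, 31.5])]
head [(0.77, [166.1, 201.4, 32.3, 29.3]), (0.6, [247.1, 228.7, 30.8, 34.3])]
{'clock': 0.6, 'joints': array([-0.9 ,  0.38,  0.01, -0.  , -1.19, -0.26]), 'joint_vel': array([ 0., -0., -0., -0.,  0.,  0.]), 'joint_efforts': array([  0.  , -39.18,  18.85,   4.19,  -0.  ,  -0.  ]), 'position': array([ 251.86, -571.96,  231.33]), 'ee_rot': array([-0.21,  0.98, -0.  ,  0.  ]), 'contact_force': array([-0.74, -0.14, -0.51]), 'wrist_torque': array([-0.03, -0.01,  0.01]), 'grasp_force': 0.0, 'gripper_width': 85.07852558256775}
```

```bash
python3 - <<'E'
from h import *
a=np.load('scene.npz')['p'][150:370,150:450];b=np.load('top.npz')['p'][170:310,140:420]
save('a.png',np.vstack([cv2.resize(a,(600,440),interpolation=3)[:,:600],])); save('b.png',cv2.resize(b,(800,400),interpolation=3))
E
```

```text
(no output)
```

View pics/scene0.png

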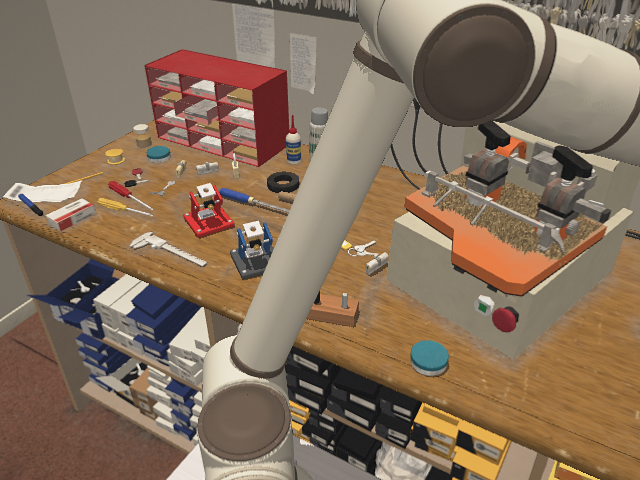

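View pics/b.png

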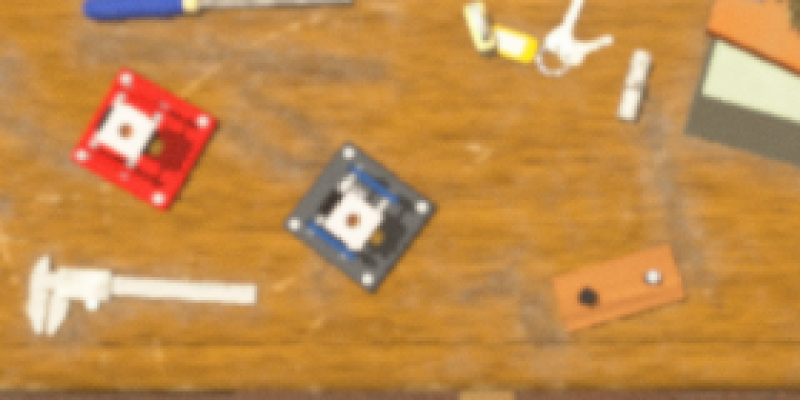

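The top picture shows two stands. The red one at top px (184,215) is a look-alike, and the blue one with the dark base at (264,247) is the one I want. In the block, the bright thin rod is at about (368,267) and the black thick one at (346,274).

```bash
python3 - <<'E'
from h import *
np.set_printoptions(precision=1,suppress=True)
z=np.load('top.npz');c=arm.camera_model('top');d=z['d']
b=np.array([(349,152),(423,207),(368,280),(294,225),(352,220),(335,218),(352,235),(370,222),(653,276),(588,297),(556,285),(670,248),(683,294),(570,328),(385,235)])*.35+[140,170]
print(np.c_[b,pts(c,d,b)])
# plate normal from depth
m=[(u,v) for u in range(250,282) for v in range(230,264)]
P=pts(c,d,m);s=P[:,2]>90;print(s.sum(),P[s].mean(0),P[s].max(0),P[s].min(0))
z=np.load('scene.npz');c=arm.camera_model('scene')
m=[(u,v) for u in range(232,276) for v in range(218,260)]
Q=pts(c,z['d'],m);s=Q[:,2]>80;col=np.array([z['p'][v,u] for u,v in m]).astype(int)
w=s&(col.min(1)>140);print(w.sum(),Q[w].mean(0));U,S,V=np.linalg.svd(Q[w]-Q[w].mean(0));print(S,V)
E
```

```text
[[262.1 223.2 560.8 368.5  13.2]
 [288.  242.4 509.1 299.7  17.2]
 [268.8 268.  442.7 349.3  19.3]
 [242.9 248.8 493.2 417.4  19.6]
 [263.2 247.  491.9 355.2  81.7]
 [257.2 246.3 491.1 365.3 111.5]
 [263.2 252.2 477.5 352.5  99.4]
 [269.5 247.7 488.2 336.7 102.9]
 [368.5 266.6 442.9  94.2  61.5]
 [345.8 273.9 425.  151.   59.6]
 [334.6 269.8 436.8 178.9  31.5]
 [374.5 256.8 469.7  76.2  24.8]
 [379.  272.9 428.2  65.4  27.7]
 [339.5 284.8 398.5 166.7  24.9]
 [274.8 252.2 484.  334.8  13.4]]
249 [491.6 351.8 118.1] [ 533.3  386.2 1308. ] [383.4 175.3  90.1]
266 [418.6 287.8 160.2]
[3849.8  186.6  147. ] [[-0.6 -0.6  0.5]
 [-0.5  0.8  0.2]
 [ 0.5  0.1  0.8]]
```

```bash
python3 - <<'E'
from h import *
np.set_printoptions(precision=1,suppress=True)
z=np.load('top.npz');c=arm.camera_model('top');d=z['d']
m=[(u,v) for u in range(0,640,4) for v in range(0,480,4)]
P=pts(c,d,m);ok=np.array([d[v,u]>0 for u,v in m]);P=P[ok]
# max height map in 50mm cells
xs=range(200,900,50)
print('y   ',list(xs))
for y in range(500,-750,-50):
    print(y,[int(max([-1]+list(P[(abs(P[:,0]-x)<25)&(abs(P[:,1]-y)<25)][:,2]))) for x in xs])
w=arm.camera_model('wrist');s=arm.read_state()
T=np.eye(4);T[:3,:3]=R.from_quat(s['ee_rot']).as_matrix();T[:3,3]=s['position']
print(np.linalg.inv(T)@np.array(w['cam_to_world']),w['fx'],T)
save('t.png',z['p'])
E
```

```text
y    [200, 250, 300, 350, 400, 450, 500, 550, 600, 650, 700, 750, 800, 850]
500 [-1, -1, -1, 5, 5, 9, 7, 17, 18, 5, 23, 5, 22, 22]
450 [-1, -1, -1, 6, 4, 6, 18, 4, 6, 5, 17, 25, 22, 22]
400 [-1, -1, -1, 3, 6, 21, 93, 16, 5, 4, 17, 25, 16, 5]
350 [-1, -1, -1, 3, 5, 100, 109, 93, 5, 4, 5, 16, 20, 5]
300 [-1, -1, -1, 5, 6, 19, 77, 14, 3, 5, 6, 11, 25, 23]
250 [-1, -1, -1, 3, 5, 4, 5, 5, 6, 65, 61, 22, 24, 4]
200 [-1, -1, -1, 6, 27, 32, 5, 6, 7, 11, 5, 3, 4, 3]
150 [-1, -1, -1, 3, 59, 58, 5, 4, 5, 8, 5, 6, 5, 10]
100 [-1, -1, -1, 6, 34, 62, 5, 4, 32, 34, 6, 6, 5, 4]
50 [-1, -1, -1, 5, 8, 33, 5, 156, 198, 245, 203, 197, 3, 4]
0 [587, -1, -1, 4, 6, 7, 8, 171, 219, 247, 242, 208, 480, 455]
-50 [734, 738, 702, 3, 26, 7, 3, 185, 209, 300, 363, 265, 479, 365]
-100 [738, 737, 723, 4, 28, 26, 204, 205, 233, 362, 364, 482, 482, 386]
-150 [735, 727, -1, 4, 25, 20, 205, 208, 244, 249, 303, 482, 405, 353]
-200 [702, 650, -1, 4, 7, 187, 204, 212, 295, 365, 364, 481, 389, 354]
-250 [-1, -1, -1, 3, 7, 4, 205, 248, 364, 367, 302, 483, 384, 354]
-300 [-1, -1, -1, 4, 4, 5, 3, 2, 291, 287, 210, 356, 353, 353]
-350 [-1, -1, -1, 2, 6, 5, 5, 6, 4, 2, -1, -1, 349, 351]
-400 [-1, -1, -1, 6, 7, 4, 5, 5, 4, 126, 156, 153, 4, 0]
-450 [-1, -1, -1, 3, 4, 5, 4, 6, 6, 150, 328, 157, 4, 2]
-500 [-1, -1, -1, 4, 36, 39, 39, 114, 148, 152, 157, 191, 257, 263]
-550 [-1, -1, -1, 2, 33, 42, 144, 148, 153, 159, 160, -1, 155, 180]
-600 [-1, -1, -1, 7, 14, 40, 35, 27, -1, -1, -1, -1, -1, -1]
-650 [-1, -1, -1, -1, -1, -1, -1, -1, -1, -1, -1, -1, -1, -1]
-700 [-1, -1, -1, -1, -1, -1, -1, -1, -1, -1, -1, -1, -1, -1]
[[  -0.    -0.9   -0.3   83.4]
 [   1.    -0.     0.    -0.1]
 [  -0.    -0.3    0.9 -142.4]
 [   0.     0.     0.     1. ]] 354.34042489603155 [[  -0.9   -0.4    0.   251.9]
 [  -0.4    0.9    0.  -572. ]
 [  -0.    -0.    -1.   231.3]
 [   0.     0.     0.     1. ]]
```

View pics/t.png

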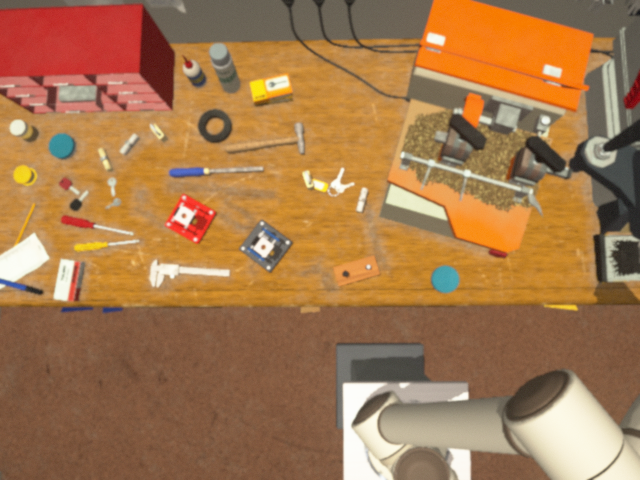

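```bash
cat >> h.py <<'E'
def plan(wps,dec=2,start=None):
    "wps: list of (pos, 3x3 rot, nrows, grip); prints rounded rows by segment"
    s=arm.read_state();p,r=(s['position'],R.from_quat(s['ee_rot'])) if start is None else start
    for q,rt,n,g in wps:
        q=np.array(q,float);p0=p;r0=r;rv=(r0.inv()*rt).as_rotvec();out=[]
        for i in range(1,n+1):
            tp=p0+(q-p0)*i/n;tr=r0*R.from_rotvec(rv*i/n)
            a=np.round(r.inv().apply(tp-p)/10,dec);b=np.round(np.degrees((r.inv()*tr).as_rotvec()),1)
            out.append((*a.tolist(),*b.tolist(),g));p=p+r.apply(a*10);r=r*R.from_rotvec(np.radians(b))
        print('->',q,'x y z ax ay az g');[print(o) for o in out]
def rot(zt,yt):
    "tool rotation with z axis zt and y near yt"
    z=np.array(zt,float);z/=np.linalg.norm(z);x=np.cross(yt,z);x/=np.linalg.norm(x)
    return R.from_matrix(np.c_[x,np.cross(z,x),z])
E
python3 - <<'E'
from h import *
r0=R.from_quat(arm.read_state()['ee_rot'])
f=lambda a:R.from_euler('z',a,degrees=True)*r0
plan([((300,-320,340),f(25),8,-1),((400,-60,340),f(55),8,-1),((435,94,220),f(82),6,-1)])
E
```

```text
-> [ 300. -320.  340.] x y z ax ay az g
(-1.82, 2.64, -1.36, -0.0, -0.0, -3.1, -1)
(-1.96, 2.54, -1.36, -0.0, -0.0, -3.1, -1)
(-2.09, 2.43, -1.36, -0.0, -0.0, -3.2, -1)
(-2.23, 2.3, -1.35, -0.0, -0.0, -3.1, -1)
(-2.35, 2.19, -1.36, -0.0, -0.0, -3.1, -1)
(-2.46, 2.05, -1.36, -0.0, -0.0, -3.1, -1)
(-2.57, 1.92, -1.36, -0.0, -0.0, -3.2, -1)
(-2.67, 1.77, -1.36, -0.0, -0.0, -3.1, -1)
-> [400. -60. 340.] x y z ax ay az g
(-3.27, 1.2, 0.0, -0.0, -0.0, -3.7, -1)
(-3.34, 0.99, 0.0, -0.0, -0.0, -3.8, -1)
(-3.4, 0.77, 0.0, -0.0, -0.0, -3.7, -1)
(-3.43, 0.54, 0.0, -0.0, -0.0, -3.8, -1)
(-3.47, 0.32, 0.0, -0.0, -0.0, -3.7, -1)
(-3.48, 0.09, 0.0, -0.0, -0.0, -3.8, -1)
(-3.48, -0.14, 0.0, -0.0, -0.0, -3.7, -1)
(-3.47, -0.37, 0.0, -0.0, -0.0, -3.8, -1)
-> [435.  94. 220.] x y z ax ay az g
(-2.63, -0.07, 2.0, -0.0, -0.0, -4.5, -1)
(-2.62, -0.28, 2.0, -0.0, -0.0, -4.5, -1)
(-2.58, -0.48, 2.0, -0.0, -0.0, -4.5, -1)
(-2.54, -0.69, 2.0, -0.0, -0.0, -4.5, -1)
(-2.48, -0.88, 2.0, -0.0, -0.0, -4.5, -1)
(-2.41, -1.07, 2.0, -0.0, -0.0, -4.5, -1)
```

Call:
send_rows:
  targets:
    - {"x": -1.8, "y": 2.6, "z": -1.36, "az": -3.1, "gripper": -1}
    - {"x": -2.0, "y": 2.5, "z": -1.36, "az": -3.1, "gripper": -1}
    - {"x": -2.1, "y": 2.4, "z": -1.36, "az": -3.2, "gripper": -1}
    - {"x": -2.2, "y": 2.3, "z": -1.36, "az": -3.1, "gripper": -1}
    - {"x": -2.35, "y": 2.2, "z": -1.36, "az": -3.1, "gripper": -1}

```text
$.targets[0]: bad value
```

Call:
send_rows:
  targets:
    - {"x": -2.5, "y": 2.0, "z": -1.36, "az": -3.1, "gripper": -1}
    - {"x": -2.6, "y": 1.9, "z": -1.36, "az": -3.2, "gripper": -1}
    - {"x": -2.7, "y": 1.8, "z": -1.36, "az": -3.1, "gripper": -1}
    - {"x": -3.3, "y": 1.2, "z": 0, "az": -3.7, "gripper": -1}
    - {"x": -3.3, "y": 1.0, "z": 0, "az": -3.8, "gripper": -1}

```text
$.targets[0]: bad value
```

Call:
send_rows:
  targets:
    - {"x": -3.4, "y": 0.8, "z": 0, "az": -3.7, "gripper": -1}
    - {"x": -3.4, "y": 0.5, "z": 0, "az": -3.8, "gripper": -1}
    - {"x": -3.5, "y": 0.3, "z": 0, "az": -3.7, "gripper": -1}
    - {"x": -3.5, "y": 0.1, "z": 0, "az": -3.8, "gripper": -1}
    - {"x": -3.5, "y": -0.1, "z": 0, "az": -3.7, "gripper": -1}

```text
$.targets[0]: bad value
```

Call:
send_rows:
  targets:
    - {"x": -3.5, "y": -0.4, "z": 0, "az": -3.8, "gripper": -1}
    - {"x": -2.6, "y": -0.1, "z": 2.0, "az": -4.5, "gripper": -1}
    - {"x": -2.6, "y": -0.3, "z": 2.0, "az": -4.5, "gripper": -1}
    - {"x": -2.6, "y": -0.5, "z": 2.0, "az": -4.5, "gripper": -1}
    - {"x": -2.5, "y": -0.7, "z": 2.0, "az": -4.5, "gripper": -1}

```text
$.targets[0]: bad value
```

Call:
send_rows:
  targets:
    - {"x": -2.5, "y": -0.9, "z": 2.0, "az": -4.5, "gripper": -1}
    - {"x": -2.4, "y": -1.1, "z": 2.0, "az": -4.5, "gripper": -1}
    - {"x": 0, "gripper": -1}

```text
$.targets[0]: bad value
```

```bash
python3 - <<'E'
from h import *
s=arm.read_state();print(s['clock'],s['position'],s['joints'])
p,d,c=img('wrist');save('w1.png',p);np.savez('w1',p=p,d=d,c=c['cam_to_world'])
print(c['cam_to_world'][:3,3] if hasattr(c['cam_to_world'],'shape') else 0)
for t in('stand','head','thin_follower','thick_follower'): print(t,[(b['score'],b['rect']) for b in arm.boxes_of('wrist',t)][:3])
E
```

```text
0.6 [ 251.86068254 -571.95925052  231.32830524] [-8.97441960e-01  3.84644743e-01  7.86670145e-03 -2.75714176e-05
 -1.19400190e+00 -2.58607381e-01]
[ 175.62819702 -605.67840415  373.73130717]
stand []
head []
thin_follower []
thick_follower []
```

View pics/w1.png

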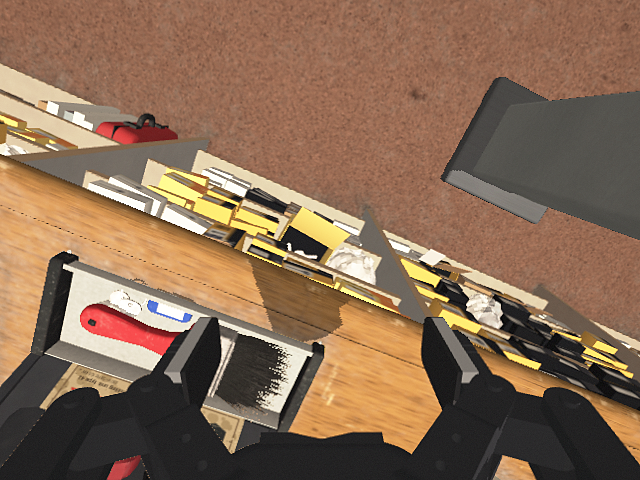

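Call:
send_rows:
  targets:
    - {"x": -1.8, "y": 2.6, "z": -1.36, "ax": 0, "ay": 0, "az": -3.1, "gripper": -1}
    - {"x": -2.0, "y": 2.5, "z": -1.36, "ax": 0, "ay": 0, "az": -3.1, "gripper": -1}
    - {"x": -2.1, "y": 2.4, "z": -1.36, "ax": 0, "ay": 0, "az": -3.2, "gripper": -1}
    - {"x": -2.2, "y": 2.3, "z": -1.36, "ax": 0, "ay": 0, "az": -3.1, "gripper": -1}
    - {"x": -2.35, "y": 2.2, "z": -1.36, "ax": 0, "ay": 0, "az": -3.1, "gripper": -1}

```text
clock: 1.27
position: [282.4, -414.0, 299.9]
ee_rot: [-0.338, 0.941, -0.0, -0.0]
contact_force: [1.8, 0.1, 0.8]
gripper_width: 85.4
grasp_force: 0.0
```

Call:
send_rows:
  targets:
    - {"x": -2.5, "y": 2.0, "z": -1.36, "ax": 0, "ay": 0, "az": -3.1, "gripper": -1}
    - {"x": -2.6, "y": 1.9, "z": -1.36, "ax": 0, "ay": 0, "az": -3.2, "gripper": -1}
    - {"x": -2.7, "y": 1.8, "z": -1.36, "ax": 0, "ay": 0, "az": -3.1, "gripper": -1}
    - {"x": -3.3, "y": 1.2, "z": 0, "ax": 0, "ay": 0, "az": -3.7, "gripper": -1}
    - {"x": -3.3, "y": 1.0, "z": 0, "ax": 0, "ay": 0, "az": -3.8, "gripper": -1}

```text
clock: 1.68
position: [326.5, -254.3, 341.5]
ee_rot: [-0.473, 0.881, -0.001, 0.001]
contact_force: [0.9, 0.7, -0.2]
gripper_width: 85.4
grasp_force: 0.0
```

Call:
send_rows:
  targets:
    - {"x": -3.4, "y": 0.8, "z": 0, "ax": 0, "ay": 0, "az": -3.7, "gripper": -1}
    - {"x": -3.4, "y": 0.5, "z": 0, "ax": 0, "ay": 0, "az": -3.8, "gripper": -1}
    - {"x": -3.5, "y": 0.3, "z": 0, "ax": 0, "ay": 0, "az": -3.7, "gripper": -1}
    - {"x": -3.5, "y": 0.1, "z": 0, "ax": 0, "ay": 0, "az": -3.8, "gripper": -1}
    - {"x": -3.5, "y": -0.1, "z": 0, "ax": 0, "ay": 0, "az": -3.7, "gripper": -1}

```text
clock: 2.1
position: [388.7, -91.0, 340.6]
ee_rot: [-0.61, 0.792, -0.0, 0.001]
contact_force: [0.9, -1.1, -0.4]
gripper_width: 85.1
grasp_force: 0.0
```

Call:
send_rows:
  targets:
    - {"x": -3.5, "y": -0.4, "z": 0, "ax": 0, "ay": 0, "az": -3.8, "gripper": -1}
    - {"x": -2.6, "y": -0.1, "z": 2.0, "ax": 0, "ay": 0, "az": -4.5, "gripper": -1}
    - {"x": -2.6, "y": -0.3, "z": 2.0, "ax": 0, "ay": 0, "az": -4.5, "gripper": -1}
    - {"x": -2.6, "y": -0.5, "z": 2.0, "ax": 0, "ay": 0, "az": -4.5, "gripper": -1}
    - {"x": -2.5, "y": -0.7, "z": 2.0, "ax": 0, "ay": 0, "az": -4.5, "gripper": -1}

```text
clock: 2.52
position: [425.7, 43.3, 259.7]
ee_rot: [0.749, -0.662, 0.0, -0.001]
contact_force: [0.1, 0.8, 1.1]
gripper_width: 85.6
grasp_force: 0.0
```

Call:
send_rows:
  targets:
    - {"x": -2.5, "y": -0.9, "z": 2.0, "ax": 0, "ay": 0, "az": -4.5, "gripper": -1}
    - {"x": -2.4, "y": -1.1, "z": 2.0, "ax": 0, "ay": 0, "az": -4.5, "gripper": -1}
    - {"x": 0, "y": 0, "z": 0, "ax": 0, "ay": 0, "az": 0, "gripper": -1}

```text
clock: 2.77
position: [436.8, 95.8, 216.4]
ee_rot: [0.799, -0.601, -0.002, 0.003]
contact_force: [-0.3, -0.4, 0.1]
gripper_width: 85.5
grasp_force: 0.0
```

```bash
cat > look.py <<'E'
from h import *
import sys
n=sys.argv[1]
s=arm.read_state();print(s['clock'],s['position'],s['joints'].round(2),R.from_quat(s['ee_rot']).as_matrix().round(3).tolist())
p,d,c=img('wrist');save(n+'.png',p);np.savez(n,p=p,d=d)
import pickle;pickle.dump(c,open(n+'.pkl','wb'))
for t in('head','thin_follower'): print(t,[(b['score'],b['rect']) for b in arm.boxes_of('wrist',t)][:3])
E
python3 look.py w2
```

```text
2.7667 [436.82043418  95.76586272 216.42609502] [ 0.58  0.09 -0.42 -0.   -1.06 -0.3 ] [[0.277, -0.961, -0.006], [-0.961, -0.277, -0.002], [0.001, 0.006, -1.0]]
head [(0.56, [202.4, 403.9, 30.7, 48.2]), (0.27, [286.2, 184.0, 52.9, 109.4])]
thin_follower [(0.58, [307.3, 207.2, 10.7, 23.0])]
```

View pics/w2.png

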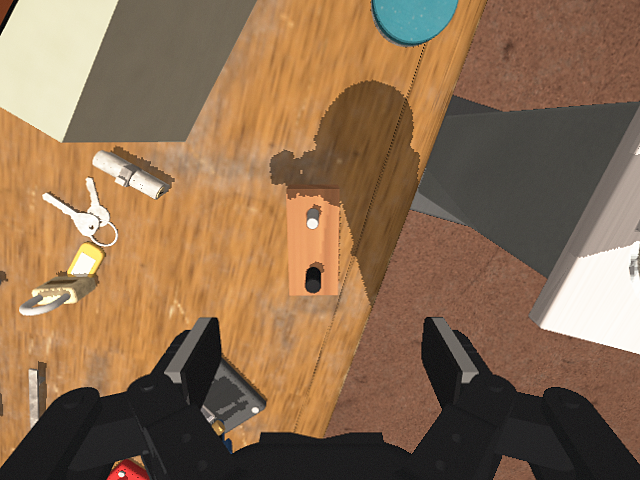

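The wrist picture shows the bright rod with its top at about (313,224), and the black follower in the same block with its top at about (313,285). The stand is partly hidden at lower left.

```bash
python3 - <<'E'
from h import *
import pickle
np.set_printoptions(precision=1,suppress=True)
c=pickle.load(open('w2.pkl','rb'));z=np.load('w2.npz');d=z['d'];p=z['p'].astype(int)
def clus(u0,u1,v0,v1,f):
    m=[(u,v) for u in range(u0,u1) for v in range(v0,v1) if f(p[v,u])]
    P=pts(c,d,m);return np.array(m),P
m,P=clus(295,335,195,245,lambda q:q.max()-q.min()<30)
s=abs(P[:,2]-60)<4;print(s.sum(),P[s].mean(0),np.median(P[s],0),P[s].min(0),P[s].max(0))
m,P=clus(295,335,255,300,lambda q:q.max()<60)
s=abs(P[:,2]-60)<4;print(s.sum(),P[s].mean(0),P[s].min(0),P[s].max(0))
m,P=clus(285,345,180,300,lambda q:q[0]-q[2]>40)
s=abs(P[:,2]-28)<3;r=cv2.minAreaRect(P[s][:,:2].astype(np.float32));print(r,P[s][:,2].mean())
E
```

```text
110 [445.   93.8  59.5] [445.   93.7  59.6] [440.   89.4  56.1] [449.8  98.9  61.6]
190 [428.3 150.6  59.6] [420.9 144.2  56. ] [435.3 158.   61.5]
((436.743408203125, 123.27189636230469), (50.02347946166992, 109.90801239013672), 15.99765682220459) 27.87852917024324
```

```bash
python3 - <<'E'
from h import *
r=rot([0,0,-1],[-.961,-.276,0])
plan([((445,94,70),r,5,-1),((445,94,34),r,2,-1)])
E
```

```text
-> [445.  94.  70.] x y z ax ay az g
(0.03, -0.14, 3.01, -0.0, -0.0, -0.0, -1)
(0.03, -0.14, 3.01, -0.0, -0.0, -0.1, -1)
(0.02, -0.14, 3.0, -0.0, -0.0, -0.0, -1)
(0.03, -0.14, 3.01, -0.0, -0.0, -0.1, -1)
(0.03, -0.13, 3.01, -0.0, -0.0, -0.0, -1)
-> [445.  94.  34.] x y z ax ay az g
(-0.0, -0.0, 1.8, -0.0, -0.0, -0.0, -1)
(-0.0, -0.0, 1.8, -0.0, -0.0, -0.0, -1)
```

Call:
send_rows:
  targets:
    - {"x": 0.03, "y": -0.14, "z": 3.0, "ax": 0, "ay": 0, "az": 0, "gripper": -1}
    - {"x": 0.03, "y": -0.14, "z": 3.0, "ax": 0, "ay": 0, "az": 0, "gripper": -1}
    - {"x": 0.03, "y": -0.14, "z": 3.0, "ax": 0, "ay": 0, "az": 0, "gripper": -1}
    - {"x": 0.03, "y": -0.14, "z": 3.0, "ax": 0, "ay": 0, "az": 0, "gripper": -1}
    - {"x": 0.03, "y": -0.14, "z": 2.0, "ax": 0, "ay": 0, "az": 0, "gripper": -0.5}

```text
clock: 3.33
position: [444.6, 92.7, 79.2]
ee_rot: [0.797, -0.604, -0.0, -0.0]
contact_force: [-0.5, -0.0, 0.5]
gripper_width: 75.2
grasp_force: 0.0
```

Call:
send_rows:
  targets:
    - {"x": 0, "y": 0, "z": 0, "ax": 0, "ay": 0, "az": 0, "gripper": -0.5}
    - {"x": 0, "y": 0, "z": 0, "ax": 0, "ay": 0, "az": 0, "gripper": -0.5}

```text
clock: 3.5
position: [445.4, 93.3, 80.7]
ee_rot: [0.797, -0.604, 0.0, 0.0]
contact_force: [0.6, -0.7, -0.3]
gripper_width: 64.0
grasp_force: 0.0
```

```bash
python3 - <<'E'
from h import *
r=rot([0,0,-1],[-.961,-.276,0])
plan([((445,94,34),r,3,-.5)])
s=arm.read_state();print(s['position'],s['gripper_width'],R.from_quat(s['ee_rot']).as_matrix().round(4))
E
```

```text
-> [445.  94.  34.] x y z ax ay az g
(-0.03, 0.0, 1.56, -0.0, -0.0, -0.1, -0.5)
(-0.03, 0.01, 1.55, -0.0, -0.0, -0.1, -0.5)
(-0.02, 0.0, 1.56, -0.0, -0.0, -0.1, -0.5)
[445.3590251   93.25422442  80.72064333] 63.991308746229684 [[ 2.705e-01 -9.627e-01  2.000e-04]
 [-9.627e-01 -2.705e-01 -4.000e-04]
 [ 5.000e-04 -0.000e+00 -1.000e+00]]
```

Call:
send_rows:
  targets:
    - {"x": -0.03, "y": 0, "z": 1.56, "ax": 0, "ay": 0, "az": 0, "gripper": -0.5}
    - {"x": -0.03, "y": 0, "z": 1.56, "ax": 0, "ay": 0, "az": 0, "gripper": -0.5}
    - {"x": -0.02, "y": 0, "z": 1.55, "ax": 0, "ay": 0, "az": 0, "gripper": -0.5}
    - {"x": 0, "y": 0, "z": 0, "ax": 0, "ay": 0, "az": 0, "gripper": 0.5}
    - {"x": 0, "y": 0, "z": 0, "ax": 0, "ay": 0, "az": 0, "gripper": 1}

```text
clock: 3.92
position: [445.8, 95.0, 35.0]
ee_rot: [0.797, -0.603, 0.001, -0.001]
contact_force: [0.3, -0.2, 0.0]
gripper_width: 41.5
grasp_force: 0.0
```

Call:
send_rows:
  targets:
    - {"x": 0, "y": 0, "z": 0, "ax": 0, "ay": 0, "az": 0, "gripper": 1}
    - {"x": 0, "y": 0, "z": 0, "ax": 0, "ay": 0, "az": 0, "gripper": 1}
    - {"x": 0, "y": 0, "z": 0, "ax": 0, "ay": 0, "az": 0, "gripper": 1}
    - {"x": 0, "y": 0, "z": 0, "ax": 0, "ay": 0, "az": 0, "gripper": 1}
    - {"x": 0, "y": 0, "z": 0, "ax": 0, "ay": 0, "az": 0, "gripper": 1}

```text
clock: 4.33
position: [445.4, 95.0, 34.9]
ee_rot: [0.798, -0.603, 0.001, -0.001]
contact_force: [-1.6, -0.1, 5.9]
gripper_width: 8.8
grasp_force: 58.5
```

Call:
send_rows:
  targets:
    - {"x": 0, "y": 0, "z": 0, "ax": 0, "ay": 0, "az": 0, "gripper": 1}
    - {"x": 0, "y": 0, "z": 0, "ax": 0, "ay": 0, "az": 0, "gripper": 1}
    - {"x": 0, "y": 0, "z": 0, "ax": 0, "ay": 0, "az": 0, "gripper": 1}

```text
clock: 4.58
position: [445.4, 95.1, 35.0]
ee_rot: [0.798, -0.603, 0.001, -0.001]
contact_force: [-2.1, -0.1, 6.4]
gripper_width: 9.1
grasp_force: 58.6
```

```bash
python3 - <<'E'
from h import *
n=np.array([-.206,-.274,.939]);M=np.array([490,353,105.])
r0=R.from_quat(arm.read_state()['ee_rot'])
y=np.cross(-n,[.8,-.6,0])
plan([((445,95,140),r0,5,1),(M+130*n,rot(-n,y),9,1)])
E
```

```text
-> [445.  95. 140.] x y z ax ay az g
(-0.0, 0.0, -2.1, 0.0, 0.0, 0.0, 1)
(-0.0, 0.01, -2.1, 0.0, 0.0, 0.0, 1)
(-0.01, 0.0, -2.1, 0.0, 0.0, 0.0, 1)
(0.0, 0.0, -2.1, 0.0, 0.0, 0.0, 1)
(0.0, 0.01, -2.1, 0.0, 0.0, 0.0, 1)
-> [463.22 317.38 227.07] x y z ax ay az g
(-2.32, -0.87, -0.97, 2.1, -0.7, -4.1, 1)
(-2.27, -1.07, -0.9, 2.2, -0.7, -4.1, 1)
(-2.19, -1.26, -0.83, 2.1, -0.8, -4.1, 1)
(-2.11, -1.44, -0.75, 2.1, -0.7, -4.1, 1)
(-2.0, -1.62, -0.67, 2.2, -0.7, -4.1, 1)
(-1.89, -1.78, -0.58, 2.1, -0.8, -4.1, 1)
(-1.77, -1.93, -0.48, 2.2, -0.7, -4.1, 1)
(-1.62, -2.07, -0.39, 2.1, -0.7, -4.1, 1)
(-1.48, -2.19, -0.29, 2.1, -0.7, -4.1, 1)
```

Call:
send_rows:
  targets:
    - {"x": 0, "y": 0, "z": -1.0, "ax": 0, "ay": 0, "az": 0, "gripper": 1}
    - {"x": 0, "y": 0, "z": -2.0, "ax": 0, "ay": 0, "az": 0, "gripper": 1}
    - {"x": 0, "y": 0, "z": -2.5, "ax": 0, "ay": 0, "az": 0, "gripper": 1}
    - {"x": 0, "y": 0, "z": -2.5, "ax": 0, "ay": 0, "az": 0, "gripper": 1}
    - {"x": 0, "y": 0, "z": -2.5, "ax": 0, "ay": 0, "az": 0, "gripper": 1}

```text
clock: 5.0
position: [444.6, 94.6, 140.2]
ee_rot: [0.797, -0.603, 0.0, -0.0]
contact_force: [1.5, 0.1, -0.5]
gripper_width: 8.7
grasp_force: 58.9
```

Call:
send_rows:
  targets:
    - {"x": -2.3, "y": -0.9, "z": -0.97, "ax": 2.1, "ay": -0.7, "az": -4.1, "gripper": 1}
    - {"x": -2.3, "y": -1.1, "z": -0.9, "ax": 2.2, "ay": -0.7, "az": -4.1, "gripper": 1}
    - {"x": -2.2, "y": -1.3, "z": -0.83, "ax": 2.1, "ay": -0.8, "az": -4.1, "gripper": 1}
    - {"x": -2.1, "y": -1.4, "z": -0.75, "ax": 2.1, "ay": -0.7, "az": -4.1, "gripper": 1}
    - {"x": -2.0, "y": -1.6, "z": -0.67, "ax": 2.2, "ay": -0.7, "az": -4.1, "gripper": 1}

```text
clock: 5.42
position: [455.3, 219.6, 188.2]
ee_rot: [0.889, -0.448, 0.032, -0.094]
contact_force: [0.4, 0.4, -0.6]
gripper_width: 8.8
grasp_force: 59.0
```

Call:
send_rows:
  targets:
    - {"x": -1.9, "y": -1.8, "z": -0.58, "ax": 2.1, "ay": -0.8, "az": -4.1, "gripper": 1}
    - {"x": -1.8, "y": -1.9, "z": -0.48, "ax": 2.2, "ay": -0.7, "az": -4.1, "gripper": 1}
    - {"x": -1.6, "y": -2.1, "z": -0.39, "ax": 2.1, "ay": -0.7, "az": -4.1, "gripper": 1}
    - {"x": -1.5, "y": -2.2, "z": -0.29, "ax": 2.1, "ay": -0.7, "az": -4.1, "gripper": 1}
    - {"x": 0, "y": 0, "z": 0, "ax": 0, "ay": 0, "az": 0, "gripper": 1}

```text
clock: 5.83
position: [464.3, 321.0, 228.3]
ee_rot: [0.934, -0.31, 0.056, -0.167]
contact_force: [0.1, 0.4, -0.3]
gripper_width: 8.8
grasp_force: 58.9
```

Call:
send_rows:
  targets:
    - {"x": 0, "y": 0, "z": 0, "ax": 0, "ay": 0, "az": 0, "gripper": 1}
    - {"x": 0, "y": 0, "z": 0, "ax": 0, "ay": 0, "az": 0, "gripper": 1}

```text
clock: 6.0
position: [463.0, 316.9, 225.1]
ee_rot: [0.934, -0.313, 0.054, -0.164]
contact_force: [-0.0, 0.3, 0.2]
gripper_width: 8.8
grasp_force: 58.9
```

```bash
python3 look.py w3
```

```text
6.0 [463.03379868 316.94680722 225.05779339] [ 0.88  0.13 -0.39 -0.02 -0.7   0.06] [[0.799, -0.566, 0.204], [-0.602, -0.751, 0.272], [-0.001, -0.34, -0.941]]
head [(0.81, [115.9, 214.5, 72.3, 78.0]), (0.76, [287.9, 169.3, 72.2, 91.9])]
thin_follower [(0.62, [312.0, 284.6, 22.2, 77.5])]
```

View pics/w3.png

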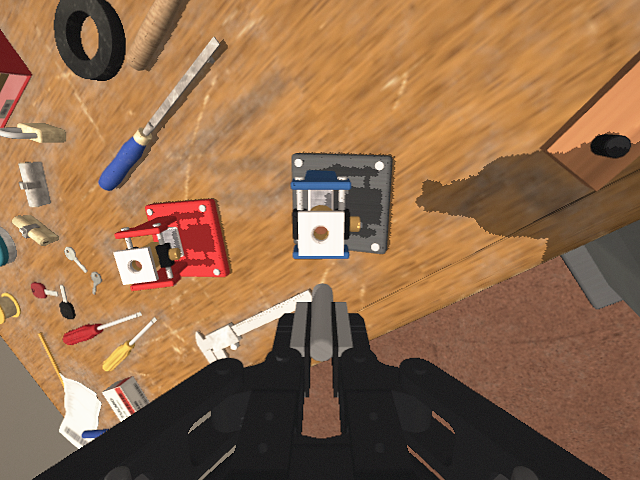

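The blue stand's white plate spans x 297–345 and y 211–256, with the mouth at about (320,234). The red look-alike is at (180,250). The rod is held in the fingers with its foot at about (322,288).

```bash
cat > mouth.py <<'E'
from h import *
import pickle,sys
np.set_printoptions(precision=3,suppress=True)
n=sys.argv[1];u0,u1,v0,v1=map(int,sys.argv[2:6])
c=pickle.load(open(n+'.pkl','rb'));z=np.load(n+'.npz');d=z['d'];p=z['p'].astype(int)
w=np.zeros((480,640),np.uint8);q=p[v0:v1,u0:u1];w[v0:v1,u0:u1]=((q.min(2)>150)&(q.max(2)-q.min(2)<45))
ct=max(cv2.findContours(w,0,cv2.CHAIN_APPROX_NONE)[0],key=cv2.contourArea);f=np.zeros_like(w);cv2.drawContours(f,[ct],-1,1,-1)
print(cv2.boundingRect(ct),cv2.minAreaRect(ct))
e=cv2.erode(w&f,np.ones((3,3)));vu=np.argwhere(e);P=pts(c,d,vu[:,::-1])
g=np.median(P,0);s=np.linalg.norm(P-g,axis=1)<35
for _ in range(3):
    g=P[s].mean(0);N=np.linalg.svd(P[s]-g)[2][2];N*=np.sign(N[2]);s=(abs((P-g)@N)<3)&(np.linalg.norm(P-g,axis=1)<35)
print('plane',g,N,s.sum(),'tilt',np.arccos(N[2]),'az',np.degrees(np.arctan2(-N[1],-N[0])))
T=np.array(c['cam_to_world']);K=np.array([[c['fx'],0,c['cx']],[0,c['fy'],c['cy']],[0,0,1]])
def onplane(uv):
    x=cv2.undistortPoints(np.array([[uv]],float),K,np.array(c['distortion']))[0,0]
    r=T[:3,:3]@[x[0],x[1],1];return T[:3,3]+r*((g-T[:3,3])@N)/(r@N)
h=cv2.erode(f,np.ones((5,5)))&(1-w)
k,lab,st,ce=cv2.connectedComponentsWithStats(h)
i=1+np.argmax(st[1:,4]);print('hole px',ce[i],st[i]);M=onplane(ce[i]);print('mouth',M)
m=cv2.moments(f,True);print('plate c',onplane((m['m10']/m['m00'],m['m01']/m['m00'])))
bx=cv2.boxPoints(cv2.minAreaRect(ct));B=np.array([onplane(b) for b in bx]);print(np.linalg.norm(B-np.roll(B,1,0),axis=1),[((B[(j+1)%4]-B[j])/np.linalg.norm(B[(j+1)%4]-B[j])) for j in (0,1)])
s=arm.read_state();print('in tool',R.from_quat(s['ee_rot']).inv().apply(M-s['position']),R.from_quat(s['ee_rot']).inv().apply(N))
# rod foot
E
python3 mouth.py w3 285 360 195 268
```

```text
(296, 212, 48, 44) ((319.5, 233.5), (43.0, 47.0), 90.0)
plane [491.486 350.413 104.837] [-0.208 -0.275  0.939] 1576 tilt 0.3515452487523435 az 52.93636556435484
hole px [320.265 232.984] [313 226  16  15 189]
mouth [492.119 350.29  104.941]
plate c [491.679 350.382 104.871]
[35.735 36.657 35.76  38.198] [array([-0.567, -0.749, -0.344]), array([-0.809,  0.587, -0.007])]
in tool [  2.796  -0.728 127.787] [-0.001  0.005 -1.   ]
```

```bash
python3 - <<'E'
from h import *
import pickle
np.set_printoptions(precision=2,suppress=True)
c=pickle.load(open('w3.pkl','rb'));z=np.load('w3.npz');d=z['d']
s=arm.read_state();r=R.from_quat(s['ee_rot']).inv()
for v in range(284,360,5):
    m=[(u,v) for u in range(300,345)];P=r.apply(pts(c,d,m)-s['position']);k=(abs(P[:,0])<9)&(abs(P[:,1])<8)&(P[:,2]<40)
    if k.sum(): print(v,k.sum(),P[k].mean(0),'xmax',P[k][:,0].max(),'y',P[k][:,1].min(),P[k][:,1].max(),'z',P[k][:,2].max())
E
```

```text
284 10 [ 5.41  0.09 26.2 ] xmax 6.196711138193054 y -2.2792697226574155 2.4551262530363673 z 28.053470271863404
289 18 [ 4.69  0.4  21.72] xmax 5.859289634835751 y -4.3121590530877585 5.057047401548403 z 25.915958977905824
294 21 [ 4.32  0.34 16.78] xmax 5.590854666968664 y -4.761394878185233 5.56966985380781 z 24.365404413278494
299 22 [ 4.42  0.07 11.21] xmax 6.09431160325721 y -5.204764557670245 5.383645781375633 z 18.17351052414798
304 20 [ 4.65 -0.42  5.7 ] xmax 5.685687508197078 y -4.993226020985719 4.101711617734621 z 10.100858330034056
309 20 [ 4.71 -0.41  0.82] xmax 5.679864065695482 y -4.844695387731804 3.9843402085084008 z 4.586650298926544
314 20 [ 4.88 -0.4  -4.01] xmax 6.123882868698249 y -4.698342867625044 3.869774333397433 z -0.809633869192143
319 22 [ 5.06 -0.4  -8.6 ] xmax 7.2668342794296645 y -4.785998142203014 3.9978161111020745 z -6.343894006694705
324 22 [  5.02  -0.39 -12.59] xmax 5.568516805714403 y -4.762630057458552 3.986139812351683 z -10.381513918185584
329 22 [  4.82  -0.38 -16.13] xmax 5.94726235019455 y -4.761816567150093 4.011036898725422 z -13.321235157668905
334 24 [  5.1   -0.38 -20.26] xmax 8.429045013146856 y -4.762111221179936 4.019881454806853 z -17.317556431558334
339 24 [  4.89  -0.38 -23.44] xmax 6.724975038841576 y -4.789636543948743 4.0116976570286695 z -22.128559794184266
344 24 [  3.59  -0.38 -24.89] xmax 5.70978159329004 y -4.711570845993452 4.008113286534592 z -23.190465492841806
349 24 [  1.36  -0.38 -24.96] xmax 3.0550261340291245 y -4.761169410730582 4.030372920374818 z -24.019745060680577
354 40 [  2.63  -0.36 -29.91] xmax 8.742422269699109 y -7.1978812068484865 6.5043929736043475 z -24.062316597862527
359 33 [  0.67  -0.24 -30.28] xmax 7.186033104380151 y -6.844452399867872 6.052705273182001 z -17.84480019493978
```

Call:
send_rows:
  targets:
    - {"x": 0.09, "y": -0.04, "z": 3.0, "ax": 0, "ay": 0, "az": 0, "gripper": 1}
    - {"x": 0.09, "y": -0.04, "z": 3.0, "ax": 0, "ay": 0, "az": 0, "gripper": 1}
    - {"x": 0.08, "y": -0.03, "z": 2.5, "ax": 0, "ay": 0, "az": 0, "gripper": 1}
    - {"x": 0, "y": 0, "z": 0.5, "ax": 0, "ay": 0, "az": 0, "gripper": 1}
    - {"x": 0, "y": 0, "z": 0, "ax": 0, "ay": 0, "az": 0, "gripper": 1}

```text
clock: 6.57
position: [484.3, 340.4, 138.8]
ee_rot: [0.934, -0.313, 0.054, -0.162]
contact_force: [-0.6, -0.1, -0.2]
gripper_width: 8.4
grasp_force: 58.9
```

```bash
cat > st.py <<'E'
from h import *
np.set_printoptions(precision=2,suppress=True)
s=arm.read_state();r=R.from_quat(s['ee_rot']);M=np.array([492.1,350.3,104.9])
print(s['clock'],'mouth in tool',r.inv().apply(M-s['position']),'n',r.inv().apply([-.208,-.275,.939]),'F tool',r.inv().apply(s['contact_force']),s['gripper_width'])
E
python3 st.py
```

```text
6.5667 mouth in tool [ 0.31 -0.52 36.2 ] n [-0.    0.01 -1.  ] F tool [-0.39  0.45  0.03] 8.411833628600144
```

Call:
send_rows:
  targets:
    - {"x": 0, "y": -0.06, "z": 0.4, "ax": 0, "ay": 0, "az": 0, "gripper": 1}
    - {"x": 0, "y": 0, "z": 0.4, "ax": 0, "ay": 0, "az": 0, "gripper": 1}
    - {"x": 0, "y": 0, "z": 0.3, "ax": 0, "ay": 0, "az": 0, "gripper": 1}
    - {"x": 0, "y": 0, "z": 0.3, "ax": 0, "ay": 0, "az": 0, "gripper": 1}

```text
clock: 6.9
position: [487.6, 345.1, 130.1]
ee_rot: [0.934, -0.312, 0.055, -0.164]
contact_force: [-2.7, -2.0, 0.6]
gripper_width: 8.4
grasp_force: 59.2
```

```bash
python3 st.py
```

```text
6.9 mouth in tool [ 0.48  2.15 26.06] n [-0.  0. -1.] F tool [-0.99  2.79 -1.67] 8.44542071306963
```

Call:
send_rows:
  targets:
    - {"x": 0, "y": 0, "z": 0, "ax": 0, "ay": 0, "az": 0, "gripper": 1}
    - {"x": 0, "y": 0, "z": 0, "ax": 0, "ay": 0, "az": 0, "gripper": 1}

```text
clock: 7.07
position: [487.2, 345.2, 128.2]
ee_rot: [0.934, -0.312, 0.054, -0.164]
contact_force: [-1.4, -1.9, -0.3]
gripper_width: 9.1
grasp_force: 59.2
```

```bash
python3 st.py
```

```text
7.0667 mouth in tool [ 0.82  1.29 24.32] n [-0.    0.01 -1.  ] F tool [ 0.07  2.32 -0.56] 9.090478759866615
```

Call:
send_rows:
  targets:
    - {"x": 0.03, "y": 0.08, "z": 0.2, "ax": 0, "ay": 0, "az": 0, "gripper": 1}
    - {"x": 0, "y": 0, "z": 0.3, "ax": 0, "ay": 0, "az": 0, "gripper": 1}
    - {"x": 0, "y": 0, "z": 0.3, "ax": 0, "ay": 0, "az": 0, "gripper": 1}
    - {"x": 0, "y": 0, "z": 0, "ax": 0, "ay": 0, "az": 0, "gripper": 1}
    - {"x": 0, "y": 0, "z": 0, "ax": 0, "ay": 0, "az": 0, "gripper": 1}

```text
clock: 7.48
position: [489.1, 347.1, 119.6]
ee_rot: [0.934, -0.312, 0.054, -0.164]
contact_force: [-2.7, 0.0, -2.6]
gripper_width: 8.4
grasp_force: 59.1
```

```bash
python3 st.py
```

```text
7.4833 mouth in tool [ 0.51  0.89 15.27] n [-0.    0.01 -1.  ] F tool [-2.14  2.39  1.92] 8.400205389190047
```

Call:
send_rows:
  targets:
    - {"x": -0.03, "y": 0.04, "z": 0.25, "ax": 0, "ay": 0, "az": 0, "gripper": 1}
    - {"x": 0, "y": 0, "z": 0.25, "ax": 0, "ay": 0, "az": 0, "gripper": 1}
    - {"x": 0, "y": 0, "z": 0.2, "ax": 0, "ay": 0, "az": 0, "gripper": 1}
    - {"x": 0, "y": 0, "z": 0, "ax": 0, "ay": 0, "az": 0, "gripper": 1}

```text
clock: 7.82
position: [490.3, 348.9, 113.6]
ee_rot: [0.934, -0.312, 0.055, -0.164]
contact_force: [-3.0, -1.5, 0.5]
gripper_width: 8.4
grasp_force: 59.5
```

```bash
python3 st.py
```

```text
7.8167 mouth in tool [0.63 0.88 8.9 ] n [-0.  0. -1.] F tool [-1.47  2.61 -1.49] 8.358731951152043
```

Call:
send_rows:
  targets:
    - {"x": -0.02, "y": 0.04, "z": 0.2, "ax": 0, "ay": 0, "az": 0, "gripper": 1}
    - {"x": 0, "y": 0, "z": 0.2, "ax": 0, "ay": 0, "az": 0, "gripper": 1}
    - {"x": 0, "y": 0, "z": 0.2, "ax": 0, "ay": 0, "az": 0, "gripper": 1}
    - {"x": 0, "y": 0, "z": 0, "ax": 0, "ay": 0, "az": 0, "gripper": 1}

```text
clock: 8.15
position: [491.3, 350.4, 108.5]
ee_rot: [0.934, -0.312, 0.055, -0.164]
contact_force: [-4.8, -3.5, 4.8]
gripper_width: 8.8
grasp_force: 59.9
```

```bash
python3 st.py
```

```text
8.15 mouth in tool [0.69 0.88 3.53] n [-0.  0. -1.] F tool [-1.74  3.68 -6.43] 8.822154927207455
```

Call:
send_rows:
  targets:
    - {"x": 0, "y": 0, "z": 0, "ax": 0, "ay": 0, "az": 0, "gripper": -0.2}
    - {"x": 0, "y": 0, "z": 0, "ax": 0, "ay": 0, "az": 0, "gripper": -0.2}
    - {"x": 0, "y": 0, "z": 0, "ax": 0, "ay": 0, "az": 0, "gripper": -0.2}
    - {"x": 0, "y": 0, "z": 0, "ax": 0, "ay": 0, "az": 0, "gripper": -0.2}
    - {"x": 0, "y": 0, "z": 0, "ax": 0, "ay": 0, "az": 0, "gripper": -0.2}

```text
clock: 8.57
position: [491.5, 350.7, 108.0]
ee_rot: [0.934, -0.312, 0.055, -0.164]
contact_force: [0.5, -0.0, 0.8]
gripper_width: 51.4
grasp_force: 0.0
```

Call:
send_rows:
  targets:
    - {"x": 0, "y": 0, "z": -2.0, "ax": 0, "ay": 0, "az": 0, "gripper": -0.2}
    - {"x": 0, "y": 0, "z": -3.0, "ax": 0, "ay": 0, "az": 0, "gripper": -0.2}
    - {"x": 0, "y": 0, "z": -3.0, "ax": 0, "ay": 0, "az": 0, "gripper": 1}
    - {"x": 0, "y": 0, "z": 0, "ax": 0, "ay": 0, "az": 0, "gripper": 1}
    - {"x": 0, "y": 0, "z": 0, "ax": 0, "ay": 0, "az": 0, "gripper": 1}

```text
clock: 8.98
position: [475.4, 329.2, 185.5]
ee_rot: [0.934, -0.312, 0.056, -0.166]
contact_force: [0.3, -0.5, -0.9]
gripper_width: 15.2
grasp_force: 0.0
```

Call:
send_rows:
  targets:
    - {"x": 0, "y": 0, "z": 0, "ax": 0, "ay": 0, "az": 0, "gripper": 1}
    - {"x": 0, "y": 0, "z": 0, "ax": 0, "ay": 0, "az": 0, "gripper": 1}
    - {"x": 0, "y": 0, "z": 0, "ax": 0, "ay": 0, "az": 0, "gripper": 1}
    - {"x": 0, "y": 0, "z": 0, "ax": 0, "ay": 0, "az": 0, "gripper": 1}

```text
clock: 9.32
position: [474.6, 328.5, 181.8]
ee_rot: [0.934, -0.312, 0.054, -0.163]
contact_force: [-0.4, 0.4, 0.5]
gripper_width: -0.2
grasp_force: 0.0
```

```bash
python3 st.py; python3 look.py w4
```

```text
9.3167 mouth in tool [ 0.9  -0.28 81.84] n [-0.    0.01 -1.  ] F tool [-0.59 -0.26 -0.38] -0.2160489115124933
9.3167 [474.58713851 328.45945581 181.80405921] [ 0.88  0.21 -0.42 -0.03 -0.6   0.07] [[0.799, -0.566, 0.203], [-0.601, -0.752, 0.271], [-0.0, -0.339, -0.941]]
head [(0.93, [287.8, 178.6, 79.7, 105.3]), (0.6, [89.7, 226.6, 83.2, 88.1])]
thin_follower [(0.58, [316.2, 247.8, 18.3, 34.4])]
```

View pics/w4.png

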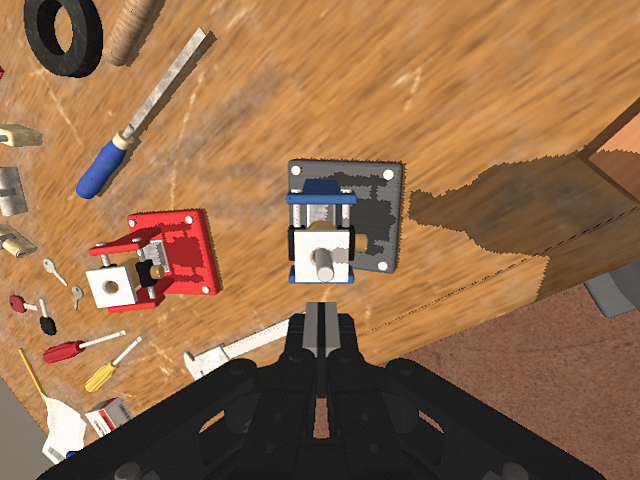

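The rod stands in the mouth of the blue stand's plate, with its top end at about (324,272). The fingers are shut at (321,320).

```bash
python3 - <<'E'
from h import *
import pickle
np.set_printoptions(precision=2,suppress=True)
c=pickle.load(open('w4.pkl','rb'));z=np.load('w4.npz');d=z['d']
s=arm.read_state();r=R.from_quat(s['ee_rot']).inv()
m=[(u,v) for u in range(305,345) for v in range(245,290)];P=r.apply(pts(c,d,m)-s['position'])
for lo,hi in((48,51),(51,53),(53,55),(56,64),(64,72)):
    k=(P[:,2]>lo)&(P[:,2]<hi);print(lo,k.sum(),P[k].mean(0) if k.any() else 0,P[k].min(0) if k.any() else 0,P[k].max(0) if k.any() else 0)
E
```

```text
48 0 0 0 0
51 13 [ 1.58  2.27 52.76] [-1.46 -1.54 52.42] [ 4.17  6.82 52.99]
53 185 [ 0.05  2.36 54.07] [-4.88 -2.75 53.02] [ 4.89  7.48 54.96]
56 90 [ 3.82  1.87 59.8 ] [-4.04 -2.84 56.04] [ 5.57  7.63 63.96]
64 74 [ 3.84  1.28 67.99] [-0.76 -3.59 64.16] [ 5.52  7.24 71.97]
```

Call:
send_rows:
  targets:
    - {"x": 0, "y": 0.15, "z": 2.5, "ax": 0, "ay": 0, "az": 0, "gripper": 1}
    - {"x": 0, "y": 0, "z": 2.0, "ax": 0, "ay": 0, "az": 0, "gripper": 1}
    - {"x": 0, "y": 0, "z": 0.5, "ax": 0, "ay": 0, "az": 0, "gripper": 1}
    - {"x": 0, "y": 0, "z": 0, "ax": 0, "ay": 0, "az": 0, "gripper": 1}

```text
clock: 9.8
position: [483.7, 340.6, 133.6]
ee_rot: [0.934, -0.312, 0.054, -0.162]
contact_force: [0.1, -0.2, 1.1]
gripper_width: -0.3
grasp_force: 0.0
```

Call:
send_rows:
  targets:
    - {"x": 0, "y": 0, "z": 0.2, "ax": 0, "ay": 0, "az": 0, "gripper": 1}
    - {"x": 0, "y": 0, "z": 0.2, "ax": 0, "ay": 0, "az": 0, "gripper": 1}
    - {"x": 0, "y": 0, "z": 0.2, "ax": 0, "ay": 0, "az": 0, "gripper": 1}
    - {"x": 0, "y": 0, "z": 0.2, "ax": 0, "ay": 0, "az": 0, "gripper": 1}

```text
clock: 10.13
position: [486.7, 344.1, 130.1]
ee_rot: [0.934, -0.312, 0.056, -0.166]
contact_force: [-0.3, -2.1, 6.9]
gripper_width: 0.4
grasp_force: 3.3
```

```bash
python3 st.py
```

```text
10.1333 mouth in tool [ 0.55  1.   26.5 ] n [-0.  0. -1.] F tool [ 1.02 -0.64 -7.15] 0.3923558674531158
```

Call:
send_rows:
  targets:
    - {"x": 0.03, "y": 0.1, "z": 0.15, "ax": 0, "ay": 0, "az": 0, "gripper": 1}
    - {"x": 0, "y": 0.05, "z": 0.2, "ax": 0, "ay": 0, "az": 0, "gripper": 1}
    - {"x": 0, "y": 0, "z": 0.2, "ax": 0, "ay": 0, "az": 0, "gripper": 1}
    - {"x": 0, "y": 0, "z": 0.2, "ax": 0, "ay": 0, "az": 0, "gripper": 1}

```text
clock: 10.47
position: [488.2, 345.4, 123.5]
ee_rot: [0.934, -0.312, 0.056, -0.167]
contact_force: [-0.9, -0.6, 6.5]
gripper_width: -0.1
grasp_force: 3.7
```

```bash
python3 st.py
```

```text
10.4667 mouth in tool [ 0.14  0.62 19.56] n [-0. -0. -1.] F tool [-0.34 -1.3  -6.44] -0.14474523823585647
```

Call:
send_rows:
  targets:
    - {"x": 0, "y": 0, "z": 0.2, "ax": 0, "ay": 0, "az": 0, "gripper": 1}
    - {"x": 0, "y": 0, "z": 0.2, "ax": 0, "ay": 0, "az": 0, "gripper": 1}
    - {"x": 0, "y": 0, "z": 0.2, "ax": 0, "ay": 0, "az": 0, "gripper": 1}

```text
clock: 10.72
position: [489.6, 347.3, 118.0]
ee_rot: [0.934, -0.312, 0.056, -0.167]
contact_force: [-1.0, -0.3, 7.7]
gripper_width: -0.1
grasp_force: 3.7
```

```bash
python3 st.py
```

```text
10.7167 mouth in tool [ 0.17  0.89 13.64] n [-0. -0. -1.] F tool [-0.57 -1.88 -7.56] -0.07444937029678199
```

Call:
send_rows:
  targets:
    - {"x": 0, "y": 0.03, "z": 0.2, "ax": 0, "ay": 0, "az": 0, "gripper": 1}
    - {"x": 0, "y": 0.03, "z": 0.2, "ax": 0, "ay": 0, "az": 0, "gripper": 1}
    - {"x": 0, "y": 0, "z": 0.2, "ax": 0, "ay": 0, "az": 0, "gripper": 1}

```text
clock: 10.97
position: [490.9, 349.0, 112.6]
ee_rot: [0.934, -0.311, 0.057, -0.168]
contact_force: [-1.2, -0.1, 8.2]
gripper_width: -0.2
grasp_force: 3.9
```

Call:
send_rows:
  targets:
    - {"x": 0, "y": 0, "z": 0.1, "ax": 0, "ay": 0, "az": 0, "gripper": 1}
    - {"x": 0, "y": 0, "z": 0.1, "ax": 0, "ay": 0, "az": 0, "gripper": 1}

```text
clock: 11.13
position: [491.3, 349.6, 110.7]
ee_rot: [0.934, -0.311, 0.057, -0.168]
contact_force: [0.1, -1.1, 7.5]
gripper_width: -0.2
grasp_force: 3.8
```

```bash
python3 st.py
```

```text
11.1333 mouth in tool [0.19 1.09 5.79] n [-0. -0. -1.] F tool [ 0.74 -1.81 -7.33] -0.15024212956485658
```

Call:
send_rows:
  targets:
    - {"x": 0, "y": 0, "z": 0.08, "ax": 0, "ay": 0, "az": 0, "gripper": 1}
    - {"x": 0, "y": 0, "z": 0.05, "ax": 0, "ay": 0, "az": 0, "gripper": 1}

```text
clock: 11.3
position: [491.6, 350.0, 109.5]
ee_rot: [0.934, -0.311, 0.057, -0.168]
contact_force: [-1.4, -0.5, 7.3]
gripper_width: -0.3
grasp_force: 3.8
```

Call:
send_rows:
  targets:
    - {"x": 0, "y": 0, "z": 0.05, "ax": 0, "ay": 0, "az": 0, "gripper": 1}
    - {"x": 0, "y": 0, "z": 0, "ax": 0, "ay": 0, "az": 0, "gripper": 1}

```text
clock: 11.47
position: [491.7, 350.1, 109.0]
ee_rot: [0.934, -0.311, 0.057, -0.168]
contact_force: [-0.9, 0.5, 7.1]
gripper_width: -0.1
grasp_force: 3.4
```

```bash
python3 st.py
```

```text
11.4667 mouth in tool [0.2  1.1  3.98] n [-0. -0. -1.] F tool [-1.01 -2.28 -6.68] -0.05935062066069721
```

Call:
send_rows:
  targets:
    - {"x": 0, "y": 0, "z": 0.05, "ax": 0, "ay": 0, "az": 0, "gripper": 1}
    - {"x": 0, "y": 0, "z": 0, "ax": 0, "ay": 0, "az": 0, "gripper": 1}

```text
clock: 11.63
position: [491.9, 350.3, 108.6]
ee_rot: [0.934, -0.311, 0.057, -0.168]
contact_force: [-0.4, -0.0, 7.4]
gripper_width: -0.3
grasp_force: 3.5
```

Call:
send_rows:
  targets:
    - {"x": 0, "y": 0, "z": 0.05, "ax": 0, "ay": 0, "az": 0, "gripper": 1}
    - {"x": 0, "y": 0, "z": 0, "ax": 0, "ay": 0, "az": 0, "gripper": 1}

```text
clock: 11.8
position: [491.9, 350.4, 108.2]
ee_rot: [0.934, -0.311, 0.057, -0.168]
contact_force: [-0.9, -0.4, 7.8]
gripper_width: 0.2
grasp_force: 3.9
```

```bash
python3 st.py
```

```text
11.8 mouth in tool [0.17 1.13 3.13] n [-0. -0. -1.] F tool [-0.49 -1.86 -7.63] 0.22279166216807786
```

Call:
send_rows:
  targets:
    - {"x": 0, "y": 0, "z": 0.05, "ax": 0, "ay": 0, "az": 0, "gripper": 1}
    - {"x": 0, "y": 0, "z": 0, "ax": 0, "ay": 0, "az": 0, "gripper": 1}

```text
clock: 11.97
position: [492.0, 350.4, 108.1]
ee_rot: [0.934, -0.311, 0.057, -0.168]
contact_force: [-3.0, -1.3, 10.2]
gripper_width: -0.0
grasp_force: 5.3
```

Call:
send_rows:
  targets:
    - {"x": 0, "y": 0, "z": 0.05, "ax": 0, "ay": 0, "az": 0, "gripper": 1}
    - {"x": 0, "y": 0, "z": 0, "ax": 0, "ay": 0, "az": 0, "gripper": 1}

```text
clock: 12.13
position: [492.2, 350.4, 108.1]
ee_rot: [0.934, -0.311, 0.057, -0.168]
contact_force: [-3.0, -3.2, 12.2]
gripper_width: -0.2
grasp_force: 6.7
```

```bash
python3 st.py
```

```text
12.1333 mouth in tool [0.03 1.26 2.91] n [ 0. -0. -1.] F tool [ -0.41  -0.19 -12.98] -0.23697132817171138
```

Call:
send_rows:
  targets:
    - {"x": 0, "y": 0, "z": -0.3, "ax": 0, "ay": 0, "az": 0, "gripper": 1}
    - {"x": 0, "y": 0, "z": -1.5, "ax": 0, "ay": 0, "az": 0, "gripper": 1}
    - {"x": 0, "y": 0, "z": -3.0, "ax": 0, "ay": 0, "az": 0, "gripper": 1}
    - {"x": 0, "y": 0, "z": -4.0, "ax": 0, "ay": 0, "az": 0, "gripper": 1}
    - {"x": 0, "y": 0, "z": 0, "ax": 0, "ay": 0, "az": 0, "gripper": 1}

```text
clock: 12.55
position: [473.9, 325.8, 194.5]
ee_rot: [0.933, -0.311, 0.058, -0.17]
contact_force: [0.7, 0.6, -0.0]
gripper_width: -0.1
grasp_force: 0.0
```

Call:
send_rows:
  targets:
    - {"x": 0, "y": 0, "z": 0, "ax": 0, "ay": 0, "az": 0, "gripper": 1}
    - {"x": 0, "y": 0, "z": 0, "ax": 0, "ay": 0, "az": 0, "gripper": 1}
    - {"x": 0, "y": 0, "z": 0, "ax": 0, "ay": 0, "az": 0, "gripper": 1}

```text
clock: 12.8
position: [471.5, 324.0, 185.2]
ee_rot: [0.934, -0.312, 0.054, -0.163]
contact_force: [-0.5, -0.4, 0.1]
gripper_width: -0.1
grasp_force: 0.0
```

```bash
python3 look.py w5; python3 - <<'E'
from h import *
import pickle
np.set_printoptions(precision=2,suppress=True)
c=pickle.load(open('w5.pkl','rb'));z=np.load('w5.npz');d=z['d']
save('w5c.png',cv2.resize(z['p'][150:310,240:420],(720,640))[:600])
s=arm.read_state();r=R.from_quat(s['ee_rot']).inv()
M=r.apply([492.1,350.3,104.9]-s['position'])
m=[(u,v) for u in range(290,350) for v in range(200,300)];P=r.apply(pts(c,d,m)-s['position'])-M
k=(abs(P[:,0])<5)&(abs(P[:,1])<5);print('rod top z',np.median(P[k],0))
k=(np.hypot(P[:,0],P[:,1])>10)&(np.abs(P[:,:2]).max(1)<16)&(abs(P[:,2])<8);print('plate z',np.median(P[k],0))
E
```

```text
12.8 [471.53135406 324.03942971 185.15586664] [ 0.88  0.2  -0.43 -0.03 -0.6   0.07] [[0.799, -0.566, 0.203], [-0.601, -0.752, 0.271], [-0.001, -0.339, -0.941]]
head [(0.84, [281.3, 179.1, 78.5, 103.8]), (0.7, [87.7, 224.9, 83.5, 84.6])]
thin_follower [(0.49, [310.3, 245.2, 14.3, 17.1]), (0.44, [628.4, 141.9, 11.6, 26.9])]
rod top z [ 1.7   0.63 -2.5 ]
plate z [ 1.22 -0.02 -0.07]
```

View pics/w5c.png

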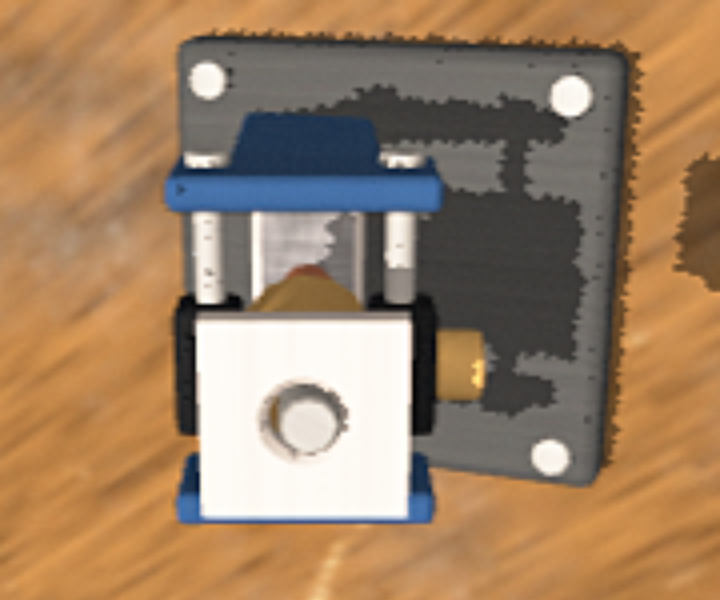

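The follower now stands in the mouth at crop px (307,418), about 2.5 mm above the plate. The plug's copper edge shows under the tube at (308,270), and the robot is clear of everything.

```bash
python3 -c "
from bench import arm
print(arm.job_done())"
```

```text
the job is handed in; nothing more can be done
None
```

The job is handed in: the thin follower is in the blue stand's lock with about 2.5 mm showing and the plug on its pad, and my moves stayed clear of everything else on the bench; the hand-in returned no verdict.

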